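# Hang the craft caddy on the cleat rail

## Robot

A 6-joint arm with a two-finger parallel gripper is mounted at the origin on the work surface. World frame = base frame: x ahead of the robot, y to its left, z up, the work surface at z = 0. Lengths are in mm, angles in rad, forces in N, time in s.
With the tool pointing down it reaches from about 425 to 925 mm from the base axis. Payload 12.5 kg.
Tool frame: the origin (TCP) lies between the finger pads; the fingertips stand 25 mm ahead of it and the grasp point (between the pads) lies 6 mm ahead of it; y points along the fingers, x is the direction in which the jaws open and shut, and the axes are right-handed (so a half turn about y gives the same grasp; the last joint's range is limited). The gripper opens to 85 mm and grips with 20 to 120 N. Pads are 22 mm wide; open, the fingers measure 114 mm over their backs; the gripper's body (76 mm by 85 mm) begins 54 mm behind the grasp point. The pads swing forward as they close: fully open they stand 13 mm farther back than shut.
Start: joints at [1.224, 0.491, 1.559, -0, 1.092, -0.106], TCP at [149.03, 606.986, 256.327] pointing down, gripper open.
Joint ranges: [-3.1, 3.1], [-0.84, 2.19], [0.05, 2.79], [-1.13, 4.28], [0.06, 2.93], [-2.69, 2.69]. Speed limits (rad/s): [2.22, 2.22, 2.79, 3.14, 3.14, 3.14].

## Interface

Orientations are given as a rotation vector (axis times angle).
In Python, from cell import bot, cams gives the robot as it stands.
- The arm moves only by the tool jog_arm, never from a script. Its argument "plan" is a list that holds one entry, the list of rows, each a list of 5 numbers: the finger opening in mm, from 0 to 85.4, then the shift along the tool's x, y, z in mm, then the turn about the tool's y in rad. A call has 1 to 12 rows; each row shifts and turns the commanded pose from where the row before left it, along the tool's axes as they then stand; what a row does not reach is not made up. A row lasts 1/12 s, in which the tool goes at most 41.7 mm and 7.16 degrees, less where a joint would pass 70% of its speed; a pose out of reach is approached as far as the arm can. A call is refused whole if a number of a shift passes 41.7 or a number of a turn 0.125, either way. A call with a gripper value outside its range is refused whole. The fingers move at their own pace and stop on an object; "force" is the grip in N (left out, the last holds). Time passes only in rows, so rows that do not move let the fingers close. It gives the time, the measured TCP pose, the force and the opening at its end, in the units of the state.
- bot.observe(): the state, without advancing time (a new reading comes with each control period).
- cams.snapshot(name): name is "scene" or "top"; returns (picture, depth): 420x560x3 uint8, red, green, blue; 420x560 float32, mm along the optical axis (not along the pixel's ray), 0 where there is no reading.
- cams.camera_model(name): a dict with "fx", "fy", "cx", "cy" (pixels), "rvec" (rotation vector, rad) and "tvec" (3), from world to camera coordinates, as OpenCV has them. Camera axes: x right, y down, z forward; pixel columns grow to the right and rows downward; lengths in mm; the calibration is good to about 2 mm. A picture is of the moment at which its call begins. camera_model takes no time and is no camera call.
- bot.finish_job(): hands the job in, once; it reports no verdict.
The state is a dict: "time": time; "joints": joint angles; "dq": joint speeds; "effort": joint torques, N m; "ee_pos": TCP position; "eef_rot": TCP orientation; "force": force on the tool from outside, world axes, zero at the start; "moment": the same for the moment, N m; "grip_width": finger opening in mm.
Only numpy, scipy, OpenCV 4.12 (cv2) and the standard library are available. Lean on these libraries where they do the work, as an engineer would, in place of code of your own. Each camera call takes 0.05 s, during which the arm holds its last target.

## Task

Hang the empty wooden caddy on the free stretch of the tidy board's cleat rail, between the crayon box and the black clamp knob at the other end: tip its top towards the board, slide the bevelled strip on its back down until it hooks behind the rail's edge, then bring its lower end in flat so that the block below locks under the rail. The rail is re-clamped at a different height every day, so go by feel, and be gentle: lower it in, with no banging, dropping or forcing against the board. Then let go, and leave everything else on the table where it is.

Things in the scene. Friction and masses are not known exactly. Their poses are not given: they have to be found in the camera images.
- caddy: Plywood caddy, 0.27 to 0.45 kg: box 110 deep (x -62 to 48 mm), 150 wide (y), 58 high, walls 8; back plate x 40 to 48, 130 high. Origin on the underside, mid width, 62 mm in front of the plane of the back faces; z up, +x to the back, the side for the board. On the back plate, full width, 14 mm thick (x 48 to 62): a bevelled strip at z 88 to 114.5, a locking block at z 14.5 to 35.
- caddy_grip (a point): Middle of the handle bar, (-4, 0, 150) mm in the caddy's frame. The bar runs along the caddy's x, 12 mm thick (y), z 135 to 165 mm, free over 56 mm between two posts; the gap under it goes down to z 58 mm.
- caddy_strip (a point): Tongue tip: lower rear edge of the bevelled strip, mid width, (62, 0, 88) mm in the caddy's frame. The strip's lower face rises at 45 degrees from here (after a blunt 1.5 mm) to the back plate, so the tongue points down along the board. Its rear face is flat up to z 103.5, then slopes away from the board, 4 mm by the top.
- caddy_foot (a point): Lower rear edge of the locking block, mid width, (62, 0, 14.5) mm in the caddy's frame. The rear 3 mm of the block's upper edge (z 35) is chamfered at 45 degrees. Bring it in with a light grip or with the tongue a millimetre clear of rail and board: turned in while held hard in the groove, the strip pries between them with large forces that the wrist hardly feels.
- board: Tidy board, fixed: upright plywood, 400 wide (y), 225 high, 15 thick, on a foot behind it. Origin at table height under the middle of its face; z up; the face is the plane x = 0 and looks to -x. Black clamp knobs, 28 wide, 32 proud of the face, on the rail at y -175 and +175 mm. A crayon box hangs on the rail at y 75 to 155, 77 mm deep, crayons up to 35 mm above the groove.
- board_rail (a point): Not the rail itself: the lowest place of its groove, on the face at (0, 0, 115) mm of the board. The rail is clamped 0 to 60 mm above it, not reported: feel or look. Rail 380 long, 12 thick (x -12 to 0), stiff; top cut at 45 degrees, rising from the V groove at the face to a front edge 10.5 mm higher (last 1.5 mm flat); its lower edge 45 mm below the groove's bottom.
- board_free (a point): Middle of the rail's free stretch (y -160 to +75 mm), on the face at (0, -42.5, 150) mm of the board. Home, the caddy's strip and block lie flat on the face, tongue tip 1.5 mm above the groove's bottom, block 6.5 mm below the rail: it goes in and out only tilted, by 10 degrees or more, top to the board; the tongue then slides down the 45-degree face as it is brought upright.
- glue_jar: White screw-top jar with a yellow band, 86 mm across, 85 mm high. Origin under its middle. A bystander.
- white_bottle: White plastic bottle, 64 mm across, 165 mm high. Origin under its middle. A bystander.
- tub: Empty blue tub, 95 x 120 x 65 mm. Origin under its middle. A bystander.
- cup: White cup, 72 mm across, 80 mm high. Origin under its middle. A bystander.
- jar_lid: White round lid, 62 mm across, 14 mm high. Origin under its middle. A bystander.
- paintbrush: Flat brush with a wooden handle, lying along its x. A bystander.
- glue_stick: Flat wooden spreading stick, 115 x 16 x 5 mm. Origin under its middle. A bystander.
- paper_pad: Pad of paper, 100 x 140 x 12 mm. Origin under its middle. A bystander.
Things that resemble listed ones, but are neither listed nor needed, are in the scene too. There is more than one size of the caddy; the one meant has the size given above.

How it is judged:
By the outcome, as a careful person would: the job done as asked, in the order asked, and still so for the second after the job is handed in, with the robot touching nothing.
It also fails if it takes over 53 s, if anything falls off the work surface, if the arm or the gripper's body presses on something with over 40 N, if the wrist force passes 120 N, or if a joint passes its speed limit or range.

## Working session

There is one attempt and no reset: what is moved stays moved. The work goes in short steps, Python scripts to look and compute and a tool call to move; the robot and the scene stay as the last step left them, time stands still between calls to the robot, and variables do not carry over. Pictures are saved under pics/ and viewed, and the job is handed in when it is done.

Besides the shell and the picture viewer there is one more tool, called after "Call:" in YAML: its name, and indented under it one key for each argument. jog_arm: Moves the arm, as the interface text tells. Its arguments: {"type":"object","properties":{"plan":{"type":"array","items":{"type":"array","items":{"type":"array","items":{"type":"number"}}}},"force":{"type":"number"}},"required":["plan"]}

```bash
ls; mkdir -p pics; cat > h.py <<'E'
import numpy as np,cv2
from cell import bot,cams
def snap(n,tag):
    p,d=cams.snapshot(n); np.savez(f'pics/{tag}.npz',p=p,d=d); cv2.imwrite(f'pics/{tag}.png',p[:,:,::-1]); return p,d
def pts(n,d):
    m=cams.camera_model(n);R=cv2.Rodrigues(np.array(m['rvec'],float))[0];t=np.array(m['tvec'],float)
    v,u=np.mgrid[0:d.shape[0],0:d.shape[1]]
    c=np.stack([(u-m['cx'])/m['fx']*d,(v-m['cy'])/m['fy']*d,d],-1)
    w=(c-t)@R
    w[d==0]=np.nan
    return w
def proj(n,X):
    m=cams.camera_model(n)
    return cv2.projectPoints(np.array(X,float).reshape(-1,3),np.array(m['rvec'],float),np.array(m['tvec'],float),np.array([[m['fx'],0,m['cx']],[0,m['fy'],m['cy']],[0,0,1.]]),None)[0][:,0]
E
python3 - <<'E'
from h import *
for n in('scene','top'):
    snap(n,n+'0'); m=cams.camera_model(n);R=cv2.Rodrigues(np.array(m['rvec'],float))[0];print(n,m['fx'],-R.T@np.array(m['tvec']),R[2])
print(bot.observe())
E
```

```text
pics
scene 423.27007807650773 [1372.98918114 -581.83841383  972.17177685] [-0.64088229  0.4151957  -0.64566433]
top 532.0329282066426 [ 440.79506075  -34.76081702 1354.15035212] [ 0.07640569 -0.00909477 -0.99703533]
{'time': 0.1, 'joints': array([ 1.22437074e+00,  4.91507319e-01,  1.55940324e+00,  2.53636597e-05,
        1.09172913e+00, -1.05647650e-01]), 'dq': array([ 0.0008867 , -0.00229014, -0.00175935, -0.00105846,  0.00104221,
       -0.00071621]), 'effort': array([ 2.21160510e-03, -6.19442153e+01, -2.62026465e+01, -1.02163224e-04,
        2.86786992e-03,  5.20722153e-06]), 'ee_pos': array([148.97468673, 606.79418203, 255.77610254]), 'eef_rot': array([-1.3140777 , -1.02933648,  1.03083788]), 'force': array([-0.58685671,  0.31866639,  0.19763327]), 'moment': array([-0.00093382, -0.03460453, -0.00308921]), 'grip_width': 85.67454660395433}
```

View pics/scene0.png

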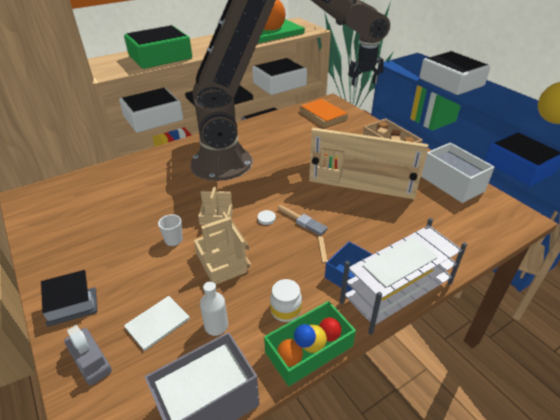

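View pics/top0.png

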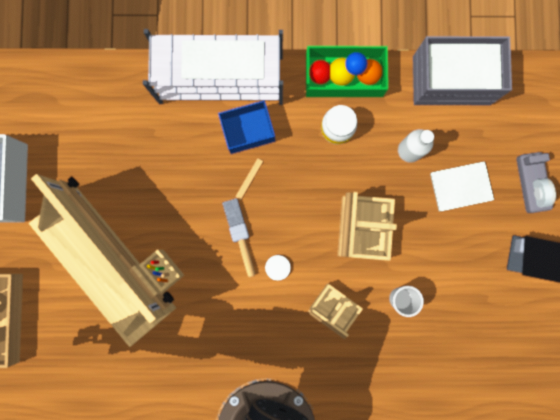

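```bash
python3 - <<'E'
from h import *
print(cv2.Rodrigues(bot.observe()['eef_rot'])[0].round(3))
E
```

```text
[[ 0.238 -0.    -0.971]
 [ 0.971 -0.001  0.238]
 [-0.001 -1.     0.   ]]
```

```bash
python3 - <<'E'
from h import *
for n in('scene','top'):
    z=np.load(f'pics/{n}0.npz');w=pts(n,z['d'].astype(float));np.save(f'pics/w_{n}.npy',w)
w=np.load('pics/w_top.npy')
for name,(u,v) in dict(knobL=(73,182),knobR=(168,297),boardtopA=(42,180),tab=(300,160),big=(368,228),bigback=(345,225),small=(337,310),barbig=(375,224),cray=(160,265),rail=(112,225)).items():
    print(name,w[v,u].round(0))
# crops
for n,(a,b,c,d) in dict(top=(320,420,180,340)).items():
    im=cv2.imread(f'pics/{n}0.png')[c:d,a:b];cv2.imwrite('pics/crop1.png',cv2.resize(im,None,fx=4,fy=3.75,interpolation=2)[:600])
im=cv2.imread('pics/scene0.png')[180:290,180:300];cv2.imwrite('pics/crop2.png',cv2.resize(im,None,fx=5,fy=5,interpolation=2)[:600])
im=cv2.imread('pics/scene0.png')[120:210,300:435];cv2.imwrite('pics/crop3.png',cv2.resize(im,None,fx=5.9,fy=5.9,interpolation=2)[:600])
im=cv2.imread('pics/top0.png')[160:350,20:190];cv2.imwrite('pics/crop4.png',cv2.resize(im,None,fx=3.1,fy=3.1,interpolation=2)[:600])
E
```

```text
knobL [606. 445. 128.]
knobR [343. 221. 129.]
boardtopA [598. 474. 222.]
tab [682. -86.  -3.]
big [ 500. -236.  138.]
bigback [ 508. -187.  106.]
small [ 304. -174.   39.]
barbig [ 507. -247.  165.]
cray [414. 254.  66.]
rail [514. 393.  -1.]
```

View pics/crop1.png

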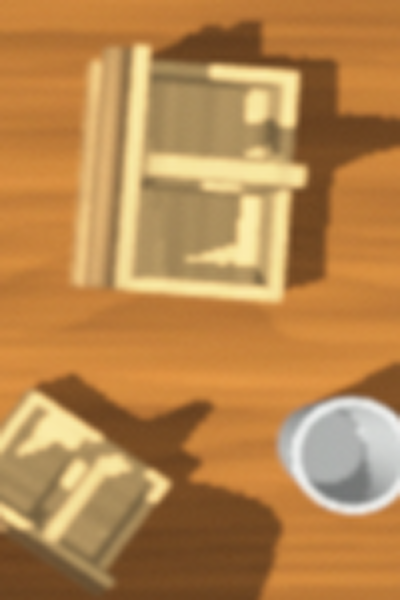

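View pics/crop2.png

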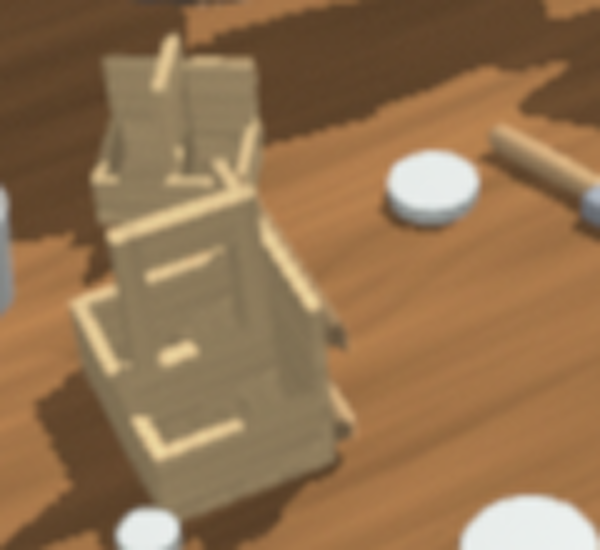

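View pics/crop3.png

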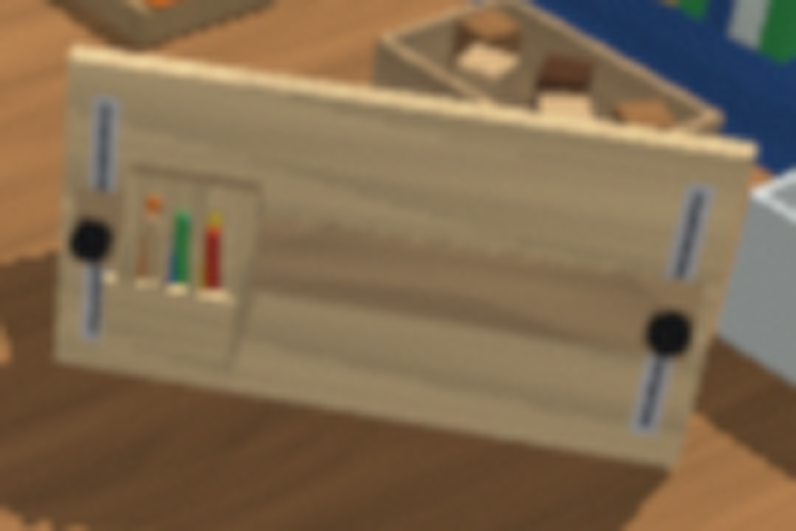

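View pics/crop4.png

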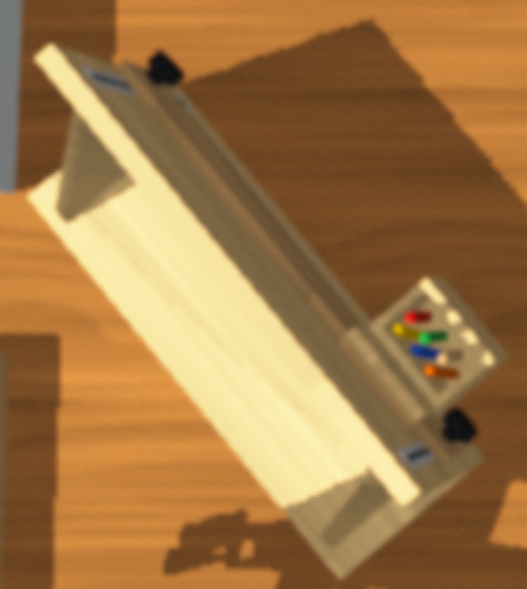

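```bash
cat > fit.py <<'E'
from h import *
out={}
ws=np.load('pics/w_scene.npy');wt=np.load('pics/w_top.npy')
# board face: scene pixels
def face(w,box):
    a,b,c,d=box;P=w[c:d,a:b].reshape(-1,3);return P[np.isfinite(P).all(1)]
P=face(ws,(300,435,120,210))
# RANSAC vertical plane
rng=np.random.default_rng(0);best=0
for _ in range(2000):
    q=P[rng.choice(len(P),2,0)];d=q[1]-q[0]
    if np.linalg.norm(d[:2])<60: continue
    n=np.array([d[1],-d[0]])/np.linalg.norm(d[:2]); 
    r=(P[:,:2]-q[0,:2])@n; k=(abs(r)<2.5)&(P[:,2]>15)
    if k.sum()>best: best=k.sum();K=k
Q=P[K];c=Q[:,:2].mean(0);U,S,V=np.linalg.svd(Q[:,:2]-c);n=V[1]
if n@np.array([1,-1])<0:n=-n
print('face n(out)',n,'offset',n@c,'cnt',best,'zmax',np.percentile(Q[:,2],[1,50,99]),'rms',((Q[:,:2]-c)@n).std())
# board frame: x_b=-n (into board); face looks to -x => x axis=-n ; y = z x x
xb=-n; yb=np.array([-xb[1],xb[0]])
s=Q[:,:2]@yb; print('y extent',np.percentile(s,[0,.5,99.5,100]))
for nm,w,box in(('scene',ws,(300,435,120,210)),('top',wt,(20,190,160,350))):
    P=face(w,box);xx=(P[:,:2]-c)@xb;yy=P[:,:2]@yb
    np.save(f'pics/bd_{nm}.npy',np.c_[xx,yy,P[:,2]])
E
python3 fit.py
```

```text
face n(out) [ 0.64789781 -0.76172726] offset 25.19843317676216 cnt 2318 zmax [ 17.31473104 164.14529886 225.53040452] rms 1.38434069953763
y extent [-779.97788805 -778.82950561 -381.34671768 -379.77186247]
```

```bash
python3 - <<'E'
from h import *
for nm in('scene','top'):
    B=np.load(f'pics/bd_{nm}.npy');y=B[:,1]+580
    k=(y>-150)&(y<60);b=B[k]
    print(nm)
    for z0 in range(0,228,6):
        q=b[(b[:,2]>=z0)&(b[:,2]<z0+6)&(abs(b[:,0])<60)]
        if len(q)>3: print(z0,len(q),np.percentile(q[:,0],[5,50,95]).round(1))
B=np.load('pics/bd_top.npy');y=B[:,1]+580
k=(y>-150)&(y<60)&(B[:,0]<5)&(B[:,0]>-25)&(B[:,2]>30)
b=B[k]
for x0 in range(-24,6,2):
    q=b[(b[:,0]>=x0)&(b[:,0]<x0+2)]
    if len(q)>3:print(x0,len(q),np.percentile(q[:,2],[5,25,50,75,95]).round(0))
for nm in('scene','top'):
  B=np.load(f'pics/bd_{nm}.npy');y=B[:,1]+580
  for a in(-175,175):
    k=(abs(y-a)<25)&(B[:,0]<-22)&(B[:,0]>-45)&(B[:,2]>60)
    print(nm,a,k.sum(),B[k].mean(0)+[0,580,0],B[k].min(0)+[0,580,0],B[k].max(0)+[0,580,0])
  k=(y>68)&(y<160)&(B[:,0]<-60)&(B[:,0]>-85)&(B[:,2]>30);print('cray',k.sum(),B[k].min(0)+[0,580,0],B[k].max(0)+[0,580,0])
E
```

```text
scene
0 307 [-57.2 -24.9   2.7]
6 78 [-6.2 -0.1  4.5]
12 77 [-3.9  0.1  4.7]
18 71 [-5.  -0.5  3. ]
24 70 [-4.1  0.2  5.2]
30 75 [-4.5 -0.5  3.2]
36 83 [-5.  -0.9  4.5]
42 80 [-3.7  0.8  3.9]
48 68 [-5.9 -0.8  3.7]
54 82 [-5.5 -0.2  4.7]
60 74 [-5.3 -0.3  4.4]
66 92 [-5.4  0.1  5. ]
72 67 [-5.4 -0.7  2.9]
78 24 [-5.9 -2.2  0.9]
84 36 [-13.7 -10.2  -5.7]
90 78 [-16.9 -12.5  -6.8]
96 78 [-16.5 -12.4  -8. ]
102 89 [-16.9 -12.9  -8.3]
108 77 [-15.1 -12.   -8.3]
114 98 [-17.2 -12.1  -7.3]
120 82 [-16.5 -12.1  -6.8]
126 88 [-16.4 -12.1  -7.6]
132 114 [-16.1 -10.    3. ]
138 165 [-16.1  -5.4   4. ]
144 89 [-14.5  -0.3   4.1]
150 91 [-5.7  0.3  4.3]
156 84 [-5.5 -0.3  5.1]
162 94 [-4.8  0.1  4.7]
168 92 [-5.4 -0.5  3.5]
174 87 [-3.9  0.5  4.5]
180 92 [-4.3 -0.8  2.9]
186 93 [-4.9  0.3  4.4]
192 95 [-5.2 -0.1  3.5]
198 90 [-5.   0.   3.6]
204 91 [-5.   0.1  4.1]
210 100 [-4.4 -0.3  3.8]
216 106 [-4.   0.7 12.7]
222 165 [-3.6  4.3 14.3]
top
0 712 [-57.1 -28.7  -1.5]
6 59 [-51.7  -0.9   0.5]
12 46 [-1.5 -0.6  0.4]
18 44 [-1.4 -0.5  0.2]
24 35 [-1.7 -0.7  0.2]
30 15 [-1.7 -1.3 -0.5]
84 25 [-12.8
[... 975 characters left out ...]
  117.73762561] [ -38.17034737 -187.48060789  103.06248211] [ -22.49790502 -162.15391348  130.07421078]
scene 175 53 [-30.56669614 169.93657806 120.66016372] [-40.54078591 150.46545051 102.86224885] [-22.76180079 187.22679704 155.32296883]
cray 373 [-84.38140818  74.20547404  56.82736718] [-60.18790374 154.55394921 160.74539855]
top -175 77 [ -28.7378716  -171.36079394  121.58879604] [ -33.92645338 -185.99925102  104.71589889] [ -22.30131182 -159.52005448  131.14517409]
top 175 125 [-30.08007118 166.73077214 117.74018215] [-44.79233592 150.2946483   63.19824117] [-22.23168775 189.18209537 161.80971169]
cray 321 [-78.46632349  75.16474896  59.883067  ] [-60.01274939 156.11937626 164.67962833]
```

```bash
python3 - <<'E'
from h import *
import scipy.optimize as so
ws=np.load('pics/w_scene.npy');wt=np.load('pics/w_top.npy')
for nm,w,(a,b,c,d) in(('top',wt,(325,405,180,272)),('scene',ws,(190,262,205,290))):
    P=w[c:d,a:b].reshape(-1,3);P=P[np.isfinite(P).all(1)]
    P=P[(P[:,2]>6)&(P[:,1]<-130)&(P[:,1]>-340)&(P[:,0]>390)&(P[:,0]<620)]
    for lo,hi in((160,170),(120,138),(53,63)):
        q=P[(P[:,2]>lo)&(P[:,2]<hi)]
        if len(q)<4: continue
        r=cv2.minAreaRect(q[:,:2].astype(np.float32));
        print(nm,lo,hi,len(q),q.mean(0).round(1),r)
    print(nm,'all',cv2.minAreaRect(P[:,:2].astype(np.float32)),np.percentile(P[:,2],99.5))
    np.save(f'pics/cd_{nm}.npy',P)
# model-based fit: distance to caddy solid boxes
def boxes():
    L=[((-62,-75,0),(48,75,8)),((-62,-75,0),(-54,75,58)),((-62,-75,0),(48,-67,58)),((-62,67,0),(48,75,58)),((40,-75,0),(48,75,130)),((48,-75,88),(58,75,114.5)),((48,-75,102),(62,75,103.5)),((48,-75,14.5),(62,75,35)),((-32,-6,135),(24,6,165))]
    return L
def sd(X):
    D=[]
    for lo,hi in boxes():
        lo=np.array(lo,float);hi=np.array(hi,float);q=np.abs(X-(lo+hi)/2)-(hi-lo)/2
        D.append(np.linalg.norm(np.maximum(q,0),axis=1)+np.minimum(q.max(1),0))
    return np.min(D,0)
P=np.r_[np.load('pics/cd_top.npy'),np.load('pics/cd_scene.npy')]
for nm,P in(('top',np.load('pics/cd_top.npy')),('scene',np.load('pics/cd_scene.npy')),('both',P)):
    def f(p):
        c,s=np.cos(p[2]),np.sin(p[2]);X=P-[p[0],p[1],0];X=np.c_[c*X[:,0]+s*X[:,1],-s*X[:,0]+c*X[:,1],X[:,2]]
        return np.clip(np.abs(sd(X)),0,15)
    r=so.least_squares(f,[500,-245,np.pi/2],loss='soft_l1',f_scale=2,x_scale=[1,1,.01],diff_step=1e-4)
    print(nm,r.x,np.median(r.fun))
E
```

```text
top 160 170 211 [ 504.3 -250.5  164.4] ((504.38067626953125, -250.9689483642578), (88.5765151977539, 12.11701488494873), 85.50391387939453)
top 120 138 268 [ 507.4 -204.5  128.6] ((503.8411865234375, -206.95660400390625), (118.51168823242188, 110.13172912597656), 41.16129684448242)
top 53 63 437 [ 501.6 -276.8   57.3] ((503.6410827636719, -261.26708984375), (96.18624114990234, 150.12451171875), 84.96768188476562)
top all ((513.4090576171875, -246.90106201171875), (205.7120361328125, 177.266845703125), 1.5839471817016602) 167.54854440376894
scene 160 170 119 [ 507.  -251.1  164.3] ((505.6931457519531, -251.21853637695312), (87.15406799316406, 18.477018356323242), 83.69588470458984)
scene 120 138 164 [ 519.1 -226.5  129.2] ((518.1611938476562, -214.6729278564453), (120.11576843261719, 122.1715316772461), 33.10059356689453)
scene 53 63 414 [ 515.7 -264.7   57.2] ((505.8600158691406, -254.31503295898438), (111.34929656982422, 156.34811401367188), 86.16339874267578)
scene all ((506.630859375, -246.91017150878906), (125.63851165771484, 157.07008361816406), 85.66171264648438) 166.60617578613366
top [ 504.85945614 -246.59777       1.48703215] 1.1423591115459812
scene [ 512.63600117 -254.55770696    1.49672853] 2.25606235688565
both [ 505.61129332 -246.912307      1.48835318] 1.2283591587312372
```

Call:
jog_arm:
  plan:
    - [[85, 0, -7, 0, 0.1178], [85, 0, -7, 0, 0.1178], [85, 0, -7, 0, 0.1178], [85, 0, -7, 0, 0.1178], [85, 0, -7, 0, 0.1178], [85, 0, -7, 0, 0.1178], [85, 0, -7, 0, 0.1178], [85, 0, -7, 0, 0.1178], [85, 0, -7, 0, 0.1178], [85, 0, -7, 0, 0.1178], [85, 0, -7, 0, 0.1178], [85, 0, -7, 0, 0.1178]]
  force: 20

```text
time: 1.1
ee_pos: [149.0, 606.9, 340.3]
eef_rot: [-1.57, 0.07, -0.07]
force: [-0.3, -0.1, 0.3]
grip_width: 84.9
```

```bash
cat > g.py <<'E'
import sys
from h import *
o=bot.observe();R=cv2.Rodrigues(o['eef_rot'])[0];p=o['ee_pos']
print('t',round(o['time'],2),'pos',p.round(1),'grasp',(p+6*R[:,1]).round(1),'yaw',round(float(np.degrees(np.arctan2(R[1,0],R[0,0]))),2),'down',R[:,1].round(3),'w',round(o['grip_width'],1),'F',o['force'].round(2),'M',o['moment'].round(3),'j',o['joints'].round(2))
def loc(T): return (R.T@(np.array(T,float)-p)).round(1)
for a in sys.argv[1:]:
    T=np.array(eval(a),float);l=loc(T);print(a,'->tool',l,'len',np.linalg.norm(l).round(1))
E
python3 g.py "(560,150,330)" "(503.6,-263.6,156)"
```

```text
t 1.1 pos [149.  606.9 340.3] grasp [149.  606.9 334.3] yaw -5.12 down [-0.    -0.001 -1.   ] w 84.9 F [-0.29 -0.08  0.34] M [-0.029 -0.004  0.012] j [1.22 0.42 1.44 0.   1.28 1.31]
(560,150,330) ->tool [ 450.2   10.5 -418.4] len 614.7
(503.6,-263.6,156) ->tool [ 431.   184.8 -835.2] len 957.8
```

Call:
jog_arm:
  plan:
    - [[85, 28, 0, -26, 0], [85, 28, 0, -26, 0], [85, 28, 0, -26, 0], [85, 28, 0, -26, 0], [85, 28, 0, -26, 0], [85, 28, 0, -26, 0], [85, 28, 0, -26, 0], [85, 28, 0, -26, 0], [85, 28, 0, -26, 0], [85, 28, 0, -26, 0], [85, 28, 0, -26, 0], [85, 28, 0, -26, 0]]

```text
time: 2.1
ee_pos: [458.7, 266.3, 340.2]
eef_rot: [-1.57, 0.066, -0.065]
force: [0.4, 0.2, -0.2]
grip_width: 85.5
```

```bash
python3 g.py "(503.6,-263.6,260)"
```

```text
t 2.1 pos [458.7 266.3 340.2] grasp [458.7 266.3 334.2] yaw -4.79 down [-0. -0. -1.] w 85.5 F [ 0.37  0.21 -0.23] M [ 0.08  -0.014  0.035] j [0.4  0.28 1.67 0.   1.2  0.49]
(503.6,-263.6,260) ->tool [  89.1   80.2 -524.3] len 537.8
```

Call:
jog_arm:
  plan:
    - [[85, 7.4, 5, -40, 0], [85, 7.4, 5, -40, 0], [85, 7.4, 5, -40, 0], [85, 7.4, 5, -40, 0], [85, 7.4, 5, -40, 0], [85, 7.4, 5, -40, 0], [85, 7.4, 5, -40, 0], [85, 7.4, 5, -40, 0], [85, 7.4, 5, -40, 0], [85, 7.4, 5, -40, 0], [85, 7.4, 5, -40, 0], [85, 7.4, 5, -40, 0]]

```text
time: 3.1
ee_pos: [505.9, -219.8, 279.8]
eef_rot: [-1.569, 0.066, -0.066]
force: [1.2, -0.9, 0.5]
grip_width: 84.9
```

```bash
python3 g.py "(503.6,-263.6,158)"
```

```text
t 3.1 pos [ 505.9 -219.8  279.8] grasp [ 505.9 -219.8  273.8] yaw -4.8 down [-0.  0. -1.] w 84.9 F [ 1.17 -0.89  0.45] M [ 0.023 -0.039 -0.   ] j [-0.53  0.36  1.71  0.    1.07 -0.45]
(503.6,-263.6,158) ->tool [  1.4 121.8 -43.9] len 129.5
```

Call:
jog_arm:
  plan:
    - [[85, 0.7, 5, -22, 0], [85, 0.7, 15, -22, 0], [85, 0, 20, 0, 0], [85, 0, 20, 0, 0], [85, 0, 20, 0, 0], [85, 0, 20, 0, 0], [85, 0, 14, 0, 0], [85, 0, 8, 0, 0], [85, 0, 0, 0, 0]]

```text
time: 3.85
ee_pos: [503.4, -261.4, 156.6]
eef_rot: [-1.568, 0.068, -0.064]
force: [0.7, 0.1, -0.0]
grip_width: 85.1
```

```bash
python3 - <<'E'
from h import *
snap('top','top1');snap('scene','scene1')
im=cv2.imread('pics/top1.png')[170:280,310:430];cv2.imwrite('pics/c5.png',cv2.resize(im,None,fx=5,fy=5,interpolation=2))
im=cv2.imread('pics/scene1.png')[150:290,170:300];cv2.imwrite('pics/c6.png',cv2.resize(im,None,fx=4.2,fy=4.2,interpolation=2))
E
python3 g.py "(503.6,-263.6,158)"
```

```text
t 3.95 pos [ 504.1 -261.8  158.6] grasp [ 504.1 -261.8  152.6] yaw -4.79 down [ 0.  0. -1.] w 85.1 F [1.1  0.73 1.42] M [ 0.021  0.003 -0.029] j [-0.6   0.53  1.8   0.    0.81 -0.51]
(503.6,-263.6,158) ->tool [-0.4  0.6 -1.9] len 2.0
```

View pics/c5.png

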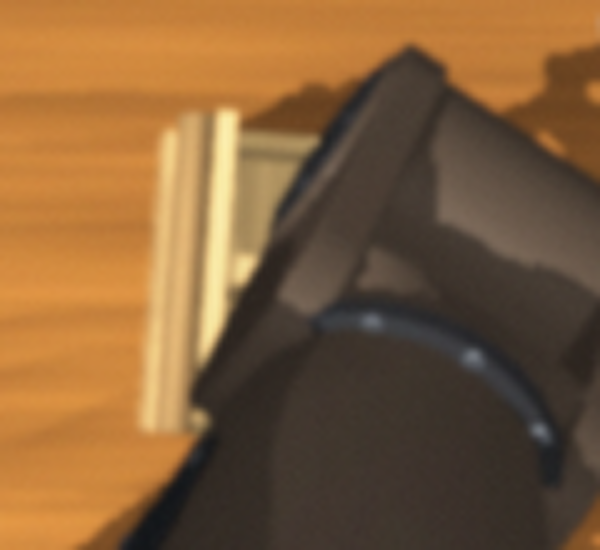

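View pics/c6.png

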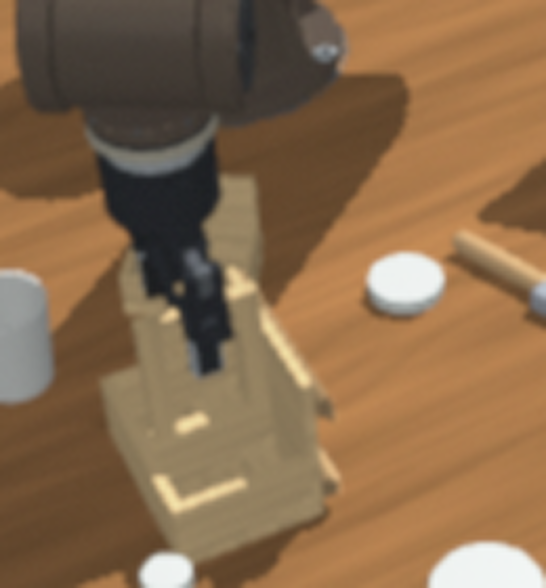

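Call:
jog_arm:
  plan:
    - [[60, -0.4, 0, -1.5, 0], [40, 0, 0, 0, 0], [25, 0, 0, 0, 0], [18, 0, 0, 0, 0], [12, 0, 0, 0, 0], [5, 0, 0, 0, 0], [5, 0, 0, 0, 0], [5, 0, 0, 0, 0], [5, 0, 0, 0, 0]]
  force: 20

```text
time: 4.7
ee_pos: [503.3, -263.2, 158.3]
eef_rot: [-1.57, 0.066, -0.066]
force: [-1.3, -0.1, 0.2]
grip_width: 11.7
```

```bash
python3 g.py
```

```text
t 4.7 pos [ 503.3 -263.2  158.3] grasp [ 503.3 -263.2  152.3] yaw -4.79 down [-0.  0. -1.] w 11.7 F [-1.32 -0.07  0.18] M [-0.149  0.145 -0.018] j [-0.6   0.53  1.8  -0.    0.81 -0.51]
```

Call:
jog_arm:
  plan:
    - [[5, 0, -3, 0, 0], [5, 0, -5, 0, 0], [5, 0, -6, 0, 0], [5, 0, -8, 0, 0], [5, 0, -10, 0, 0], [5, 0, -12, 0, 0], [5, 0, -12, 0, 0], [5, 0, -12, 0, 0], [5, 0, -12, 0, 0], [5, 0, 0, 0, 0]]

```text
time: 5.53
ee_pos: [504.1, -263.5, 241.3]
eef_rot: [-1.572, 0.063, -0.069]
force: [0.0, -0.5, -3.2]
grip_width: 11.7
```

```bash
python3 - <<'E'
from h import *
snap('scene','scene2')
im=cv2.imread('pics/scene2.png')[120:290,160:310];cv2.imwrite('pics/c7.png',cv2.resize(im,None,fx=3.5,fy=3.5,interpolation=2))
E
python3 g.py
```

```text
t 5.58 pos [ 503.7 -263.3  239.9] grasp [ 503.8 -263.3  233.9] yaw -4.79 down [ 0.002 -0.002 -1.   ] w 11.7 F [ 1.01  1.05 -5.05] M [-0.008  0.019  0.041] j [-0.6   0.43  1.72  0.    0.99 -0.51]
```

View pics/c7.png

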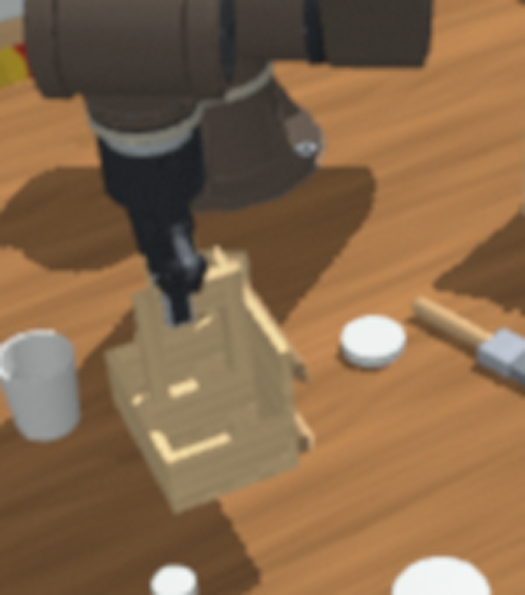

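```bash
cat > pose.py <<'E'
from h import *
import scipy.optimize as so
L=[((-62,-75,0),(48,75,8)),((-62,-75,0),(-54,75,58)),((-62,-75,0),(48,-67,58)),((-62,67,0),(48,75,58)),((40,-75,0),(48,75,130)),((48,-75,88),(58,75,114.5)),((48,-75,102),(62,75,103.5)),((48,-75,14.5),(62,75,35)),((-48,-6,135),(40,6,165)),((-48,-6,58),(-32,6,165)),((24,-6,58),(40,6,165))]
def sd(X):
    D=[]
    for lo,hi in L:
        lo=np.array(lo,float);hi=np.array(hi,float);q=np.abs(X-(lo+hi)/2)-(hi-lo)/2
        D.append(np.linalg.norm(np.maximum(q,0),axis=1)+np.minimum(q.max(1),0))
    return np.min(D,0)
def Rt(yaw,t):
    Z=np.array([[np.cos(yaw),-np.sin(yaw),0],[np.sin(yaw),np.cos(yaw),0],[0,0,1]])
    Y=np.array([[np.cos(t),0,np.sin(t)],[0,1,0],[-np.sin(t),0,np.cos(t)]])
    return Z@Y
def tilt(tags,gx=-17.,rad=110):
    # tags: list of (cam,tag). pivot p at grip in caddy (gx,0,152); fit tilt,gx,gz,yaw
    o=bot.observe();R=cv2.Rodrigues(o['eef_rot'])[0];g=o['ee_pos']+6*R[:,1];yaw0=np.arctan2(R[1,0],R[0,0])+np.pi/2
    P=[]
    for c,t in tags:
        z=np.load(f'pics/{t}.npz');w=pts(c,z['d'].astype(float)).reshape(-1,3);P.append(w[np.isfinite(w).all(1)])
    P=np.concatenate(P)
    def X(p,Q): return (Q-g)@Rt(yaw0+p[3],p[0])+[p[1],p[4],p[2]]
    best=None
    for t0 in (0,.15,.3):
        p=np.array([t0,gx,152.,0,0.])
        for it in range(4):
            x=X(p,P);k=(x[:,0]>-75)&(x[:,0]<72)&(abs(x[:,1])<85)&(x[:,2]>-6)&(x[:,2]<125)&((P[:,2]>8))
            k&=np.abs(sd(x))<(25 if it<2 else 10)
            Q=P[k]
            r=so.least_squares(lambda p:np.r_[np.abs(sd(X(p,Q))),(p[1]-gx)/1,(p[2]-152)/1,p[3]/.01,p[4]],p,loss='soft_l1',f_scale=2,x_scale=[.01,1,1,.01,1],diff_step=1e-4);p=r.x
        if best is None or (np.median(r.fun[:-4]),)<best[:1]: best=(np.median(r.fun[:-4]),len(Q),p)
        print(t0,'tilt deg',np.degrees(p[0]).round(2),'gx,gz',p[1:3].round(1),'dyaw',np.degrees(p[3]).round(2),'med',np.median(r.fun).round(2),len(Q))
    p=best[2]
    Rc=Rt(yaw0+p[3],p[0]);org=g-Rc@np.array([p[1],p[4],p[2]])
    for nme,v in dict(strip=(62,0,88),upper=(62,0,103.5),foot=(62,0,14.5),under=(48,0,0)).items(): print(nme,(org+Rc@np.array(v)).round(1))
    return best,org,Rc
E
python3 - <<'E'
from pose import *
tilt([('scene','scene2')])
E
```

```text
0 tilt deg 0.26 gx,gz [-16.5 150.9] dyaw 0.16 med 0.88 2083
0.15 tilt deg 0.94 gx,gz [-10.5 150.7] dyaw 0.31 med 1.29 2083
0.3 tilt deg 4.99 gx,gz [-19.4 147.2] dyaw 0.6 med 1.5 2089
strip [ 512.5 -185.6  170.6]
upper [ 512.6 -185.5  186.1]
foot [ 512.5 -185.9   97.1]
under [ 511.4 -199.9   82.7]
```

Call:
jog_arm:
  plan:
    - [[5, 0, 0, 0, 0], [5, 0, -2, 0, -0.02], [5, 0, -6, 0, -0.05], [5, 0, -8, 0, -0.08], [5, 0, -9, 0, -0.09], [5, 0, -9, 0, -0.1], [5, 0, -9, 0, -0.1], [5, 0, -9, 0, -0.1], [5, 0, -9, 0, -0.1], [5, 0, -8, 0, -0.08], [5, 0, -5, 0, -0.05], [5, 0, 0, 0, -0.019]]
  force: 70

```text
time: 6.58
ee_pos: [503.5, -263.2, 312.7]
eef_rot: [-1.499, -0.555, 0.554]
force: [-0.3, -0.5, -4.1]
grip_width: 10.9
```

```bash
cat >> g.py <<'E'
E
cat > b.py <<'E'
from h import *
xb=np.array([-.64789781,.76172726]);yb=np.array([-xb[1],xb[0]]);OF=-25.2+0.2;OY=-580.
def b2w(x,y,z): 
    q=xb*(x+OF)+yb*(y+OY);return np.array([q[0],q[1],z])
def w2b(w): w=np.asarray(w,float);return np.array([w[:2]@xb-OF,w[:2]@yb-OY,w[2]])
E
cat > st.py <<'E'
import sys
from b import *
o=bot.observe();R=cv2.Rodrigues(o['eef_rot'])[0];p=o['ee_pos'];F=o['force'];M=o['moment']
B=np.array([[xb[0],xb[1],0],[yb[0],yb[1],0],[0,0,1]])
print('t',round(o['time'],2),'grasp_b',w2b(p+6*R[:,1]).round(1),'yaw',round(float(np.degrees(np.arctan2(R[1,0],R[0,0]))),2),'w',round(o['grip_width'],2),'F_b',(B@F).round(1),'M_b',(B@M).round(3),'tilt',R[:,1].round(3),'p',p.round(1))
for a in sys.argv[1:]:
    T=b2w(*eval(a));T=T-(6*R[:,1]);print(a,'->tool',(R.T@(T-p)).round(1))
E
python3 st.py "(-108.5,-42.5,301)"
```

```text
t 6.58 grasp_b [-501.7  367.   306.7] yaw 40.61 w 10.95 F_b [-0.2  0.5 -4.1] M_b [ 0.009  0.118 -0.006] tilt [ 0.001 -0.    -1.   ] p [ 503.5 -263.2  312.7]
(-108.5,-42.5,301) ->tool [411.1   5.6 391.6]
```

Call:
jog_arm:
  plan:
    - [[5, 4, 0, 4, 0], [5, 9, 0, 9, 0], [5, 15, 0, 14, 0], [5, 20, 0, 19, 0], [5, 25, 0, 24, 0], [5, 26, 0, 25, 0], [5, 26, 0, 25, 0], [5, 26, 0, 25, 0], [5, 26, 0, 25, 0], [5, 26, 0, 25, 0], [5, 26, 0, 25, 0], [5, 26, 0, 25, 0]]

```text
time: 7.58
ee_pos: [537.8, 91.4, 311.8]
eef_rot: [-1.499, -0.551, 0.552]
force: [0.8, -0.2, -2.4]
grip_width: 11.0
```

```bash
python3 st.py "(-108.5,-42.5,301)"
```

```text
t 7.58 grasp_b [-253.8  111.1  305.8] yaw 40.37 w 11.04 F_b [-0.6 -0.5 -2.4] M_b [-0.088  0.115 -0.028] tilt [-0.001  0.    -1.   ] p [537.8  91.4 311.8]
(-108.5,-42.5,301) ->tool [153.6   4.8 145.3]
```

Call:
jog_arm:
  plan:
    - [[5, 26, 0.5, 25, 0], [5, 26, 0.5, 24, 0], [5, 25, 0.5, 24, 0], [5, 22, 0.5, 21, 0], [5, 18, 0.5, 17, 0], [5, 14, 0.5, 13, 0], [5, 10, 0.5, 10, 0], [5, 7, 0.5, 6, 0], [5, 4, 0.5, 4, 0], [5, 1.5, 0.3, 1.3, 0], [5, 0, 0, 0, 0]]

```text
time: 8.5
ee_pos: [561.3, 298.6, 307.3]
eef_rot: [-1.5, -0.551, 0.552]
force: [0.3, -0.5, -4.0]
grip_width: 10.6
```

```bash
python3 - <<'E'
from pose import *
from b import w2b
snap('scene','scene3');snap('top','top3')
b,org,Rc=tilt([('scene','scene3')],gx=-16.5)
for v in ((62,0,88),(62,0,14.5),(62,0,35)): print(w2b(org+Rc@np.array(v)).round(1))
E
python3 st.py "(-108.5,-42.5,301)"
```

```text
0 tilt deg 0.21 gx,gz [-16.1 152.4] dyaw -0.31 med 1.53 2184
0.15 tilt deg 0.53 gx,gz [-10.  152.2] dyaw 0.06 med 1.56 2183
0.3 tilt deg 0.53 gx,gz [-10.  152.2] dyaw 0.06 med 1.56 2183
strip [511.9 358.1 236.8]
upper [511.8 358.2 252.3]
foot [512.  357.9 163.3]
under [521.1 347.2 148.9]
[-33.8 -41.9 236.8]
[-34.1 -41.9 163.3]
[-34.  -41.9 183.8]
t 8.6 grasp_b [-111.7  -40.8  301.6] yaw 40.37 w 10.95 F_b [ 0.1  0.3 -3.7] M_b [0.012 0.137 0.041] tilt [-0. -0. -1.] p [561.4 298.1 307.6]
(-108.5,-42.5,301) ->tool [1.7 0.6 3.2]
```

View pics/scene3.png

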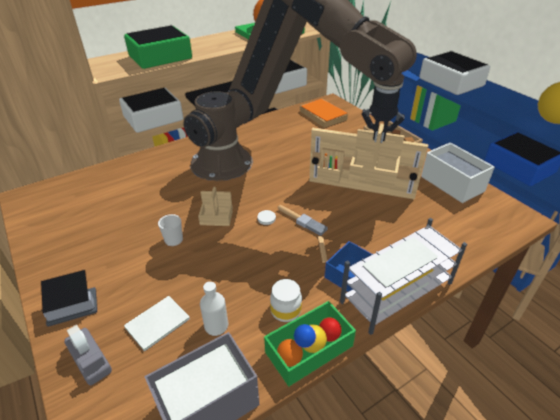

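Call:
jog_arm:
  plan:
    - [[5, 0.5, 0, 3, 0], [5, 0.5, 0, 5, 0], [5, 0.4, 0, 6, 0], [5, 0, 0, 5, 0], [5, 0, 0, 4, 0], [5, 0, 0, 3, 0], [5, 0, 0, 2, 0], [5, 0, 0, 1, 0], [5, 0, 0, 0, 0]]
  force: 20

```text
time: 9.35
ee_pos: [543.5, 322.0, 307.5]
eef_rot: [-1.499, -0.552, 0.552]
force: [-0.3, 0.8, -3.9]
grip_width: 11.1
```

```bash
python3 st.py
```

```text
t 9.35 grasp_b [-81.9 -42.6 301.5] yaw 40.43 w 11.15 F_b [ 0.8 -0.3 -3.9] M_b [-0.029  0.116 -0.009] tilt [ 0.  0. -1.] p [543.5 322.  307.5]
```

Call:
jog_arm:
  plan:
    - [[5, 0, 0, 1, 0], [5, 0, 0, 1, 0], [5, 0, 0, 1, 0], [5, 0, 0, 0, 0]]

```text
time: 9.68
ee_pos: [541.6, 324.2, 307.5]
eef_rot: [-1.499, -0.552, 0.552]
force: [-0.1, 0.3, -3.6]
grip_width: 11.1
```

```bash
python3 st.py
```

```text
t 9.68 grasp_b [-79.  -42.6 301.5] yaw 40.41 w 11.13 F_b [ 0.3 -0.2 -3.6] M_b [0.018 0.089 0.014] tilt [-0.  0. -1.] p [541.6 324.2 307.5]
```

Call:
jog_arm:
  plan:
    - [[5, 0, 0, 1, 0], [5, 0, 0, 1, 0], [5, 0, 0, 0, 0]]

```text
time: 9.93
ee_pos: [540.6, 325.4, 307.6]
eef_rot: [-1.5, -0.552, 0.551]
force: [1.8, -2.7, -2.9]
grip_width: 10.8
```

```bash
python3 st.py
```

```text
t 9.93 grasp_b [-77.4 -42.6 301.6] yaw 40.41 w 10.79 F_b [-3.2  0.4 -2.9] M_b [ 0.042  0.952 -0.172] tilt [ 0.001 -0.001 -1.   ] p [540.6 325.4 307.6]
```

Call:
jog_arm:
  plan:
    - [[5, 0, -1.3, 2, 0], [5, 0, -1.3, 2, 0], [5, 0, -1.2, 2, 0], [5, 0, 0, 0, 0]]

```text
time: 10.27
ee_pos: [536.3, 330.4, 311.6]
eef_rot: [-1.5, -0.552, 0.552]
force: [2.2, -3.2, -4.4]
grip_width: 11.1
```

```bash
python3 st.py
```

```text
t 10.27 grasp_b [-70.8 -42.6 305.6] yaw 40.43 w 11.06 F_b [-3.9  0.3 -4.4] M_b [ 0.09   1.258 -0.084] tilt [ 0. -0. -1.] p [536.3 330.4 311.6]
```

Call:
jog_arm:
  plan:
    - [[5, 0, -1.2, 2.2, 0], [5, 0, -1.2, 2.2, 0], [5, 0, -1.2, 2.2, 0], [5, 0, -1.1, 2.2, 0], [5, 0, -1.1, 2.3, 0], [5, 0, -1.1, 2.3, 0], [5, 0, -1.0, 2.3, 0], [5, 0, -1.0, 2.3, 0], [5, 0, -0.9, 2.3, 0], [5, 0, -0.9, 2.3, 0], [5, 0, -0.8, 2.4, 0], [5, 0, 0, 0, 0]]

```text
time: 11.27
ee_pos: [520.1, 349.5, 323.0]
eef_rot: [-1.499, -0.552, 0.552]
force: [3.3, -2.4, -5.4]
grip_width: 11.3
```

```bash
python3 st.py
```

```text
t 11.27 grasp_b [-45.7 -42.6 317. ] yaw 40.43 w 11.33 F_b [-4.  -0.9 -5.4] M_b [ 0.063  1.204 -0.09 ] tilt [ 0.  0. -1.] p [520.1 349.5 323. ]
```

Call:
jog_arm:
  plan:
    - [[5, 0, -0.8, 2.4, 0], [5, 0, -0.8, 2.4, 0], [5, 0, 0, 0, 0], [5, 0, 0, -3, 0], [5, 0, 0, -8, 0], [5, 0, 0, -12, 0], [5, 0, 0, -10, 0], [5, 0, 0, -5, 0], [5, 0, 0, 0, 0]]

```text
time: 12.02
ee_pos: [542.9, 322.7, 324.3]
eef_rot: [-1.5, -0.55, 0.551]
force: [0.2, 0.4, -4.4]
grip_width: 11.1
```

```bash
python3 - <<'E'
from pose import *
from b import w2b
snap('scene','scene4')
for gx in(-16,):
    b,org,Rc=tilt([('scene','scene4')],gx=gx)
for v in ((62,0,88),(62,0,103.5),(62,0,14.5),(48,0,0)): print(w2b(org+Rc@np.array(v)).round(1))
im=cv2.imread('pics/scene4.png')[90:210,290:440];cv2.imwrite('pics/c8.png',cv2.resize(im,None,fx=5,fy=5,interpolation=2))
E
python3 st.py
```

```text
0 tilt deg 15.05 gx,gz [-11.9 153.7] dyaw -0.22 med 1.72 2143
0.15 tilt deg 15.13 gx,gz [-12.1 153.8] dyaw -0.24 med 1.71 2142
0.3 tilt deg 15.26 gx,gz [-12.4 153.9] dyaw -0.24 med 1.68 2141
strip [507.8 365.3 235.2]
upper [505.1 368.4 250.1]
foot [520.2 350.5 164.3]
under [531.4 337.2 154. ]
[-25.7 -43.4 235.2]
[-21.7 -43.4 250.1]
[-45.1 -43.3 164.3]
[-62.4 -43.2 154. ]
t 12.07 grasp_b [-80.2 -42.6 318.3] yaw 40.33 w 11.04 F_b [-0.1  0.3 -3.9] M_b [ 0.054 -0.073  0.049] tilt [-0.  0. -1.] p [542.4 323.2 324.3]
```

View pics/c8.png

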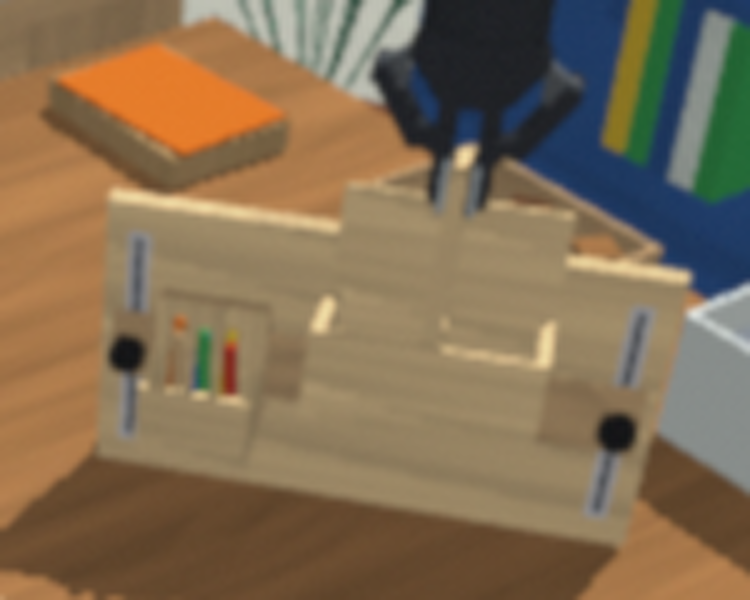

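Call:
jog_arm:
  plan:
    - [[5, 0, 1, 3, 0], [5, 0, 5, 4, 0], [5, 0, 8, 4, 0], [5, 0, 10, 2, 0], [5, 0, 11, 1.2, 0], [5, 0, 11, 0, 0], [5, 0, 11, 0, 0], [5, 0, 10, 0, 0], [5, 0, 8, 0, 0], [5, 0, 5, 0, 0], [5, 0, 3, 0, 0], [5, 0, 0, 0, 0]]

```text
time: 13.07
ee_pos: [532.6, 334.7, 240.8]
eef_rot: [-1.499, -0.551, 0.552]
force: [0.6, -0.5, -4.4]
grip_width: 10.9
```

```bash
python3 st.py
```

```text
t 13.07 grasp_b [-65.1 -42.5 234.8] yaw 40.41 w 10.9 F_b [-0.8 -0.1 -4.4] M_b [ 0.048  0.007 -0.046] tilt [-0.001 -0.    -1.   ] p [532.6 334.7 240.8]
```

Call:
jog_arm:
  plan:
    - [[5, 0, 2.5, 0.5, 0], [5, 0, 2.5, 0.5, 0], [5, 0, 2, 0, 0], [5, 0, 1.5, 0, 0], [5, 0, 0, 0, 0]]

```text
time: 13.48
ee_pos: [531.9, 335.5, 232.7]
eef_rot: [-1.499, -0.552, 0.552]
force: [-0.1, 0.5, -4.2]
grip_width: 11.3
```

```bash
python3 st.py;python3 - <<'E'
from pose import *
snap('scene','scene5')
tilt([('scene','scene5')],gx=-14)
im=cv2.imread('pics/scene5.png')[90:210,290:440];cv2.imwrite('pics/c9.png',cv2.resize(im,None,fx=5,fy=5,interpolation=2))
E
```

```text
t 13.48 grasp_b [-64.  -42.6 226.7] yaw 40.42 w 11.26 F_b [ 0.5 -0.3 -4.2] M_b [-0.021 -0.045  0.035] tilt [-0. -0. -1.] p [531.9 335.5 232.7]
0 tilt deg 15.52 gx,gz [-14.  133.5] dyaw 0.05 med 1.96 2065
0.15 tilt deg 15.16 gx,gz [-13.3 139.9] dyaw 0.08 med 1.96 2085
0.3 tilt deg 15.91 gx,gz [-14.1 153.8] dyaw 0.27 med 1.77 1989
strip [496.8 378.1 142.8]
upper [494.1 381.3 157.7]
foot [510.  362.8  72.1]
under [521.3 349.6  62. ]
```

View pics/c9.png

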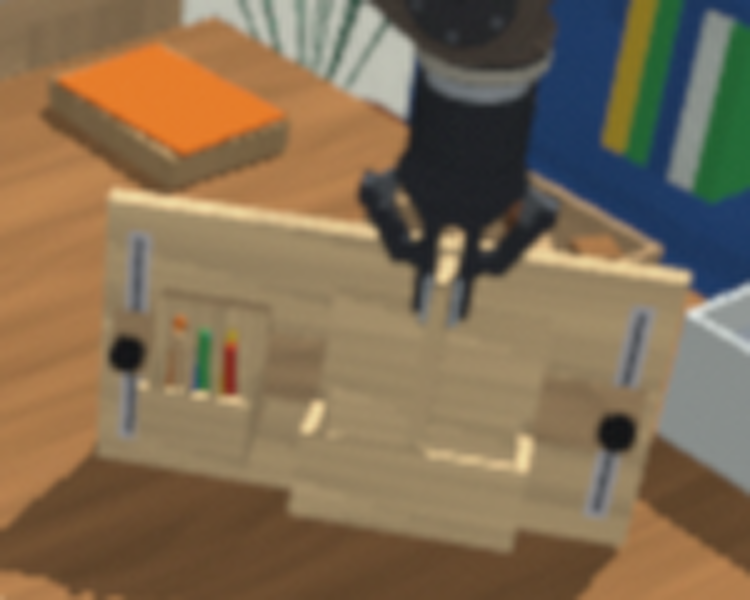

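Call:
jog_arm:
  plan:
    - [[5, 0, 1, 0, 0], [5, 0, 1, 0, 0], [5, 0, 1, 0, 0], [5, 0, 0, 0, 0]]

```text
time: 13.87
ee_pos: [531.9, 335.7, 230.0]
eef_rot: [-1.499, -0.552, 0.552]
force: [-0.7, 1.6, -1.5]
grip_width: 11.1
```

```bash
python3 st.py
```

```text
t 13.87 grasp_b [-63.8 -42.7 224. ] yaw 40.41 w 11.12 F_b [ 1.7 -0.5 -1.5] M_b [ 0.066 -0.568 -0.024] tilt [-0.     0.001 -1.   ] p [531.9 335.7 230. ]
```

Call:
jog_arm:
  plan:
    - [[5, 0, 0.8, 0, 0], [5, 0, 0.8, 0, 0], [5, 0, 0, 0, 0]]

```text
time: 14.12
ee_pos: [532.0, 335.8, 228.7]
eef_rot: [-1.499, -0.552, 0.551]
force: [-2.2, 1.6, 2.1]
grip_width: 11.4
```

```bash
python3 st.py
```

```text
t 14.12 grasp_b [-63.8 -42.8 222.7] yaw 40.41 w 11.4 F_b [2.6 0.6 2.1] M_b [ 0.038 -0.962 -0.047] tilt [ 0.     0.001 -1.   ] p [532.  335.8 228.7]
```

Call:
jog_arm:
  plan:
    - [[5, 0, -1, 0, 0], [5, 0, -2, 0, 0], [5, 0, 0, 1, 0], [5, 0, 0, 1, 0], [5, 0, 0, 0, 0]]

```text
time: 14.53
ee_pos: [530.6, 337.0, 231.1]
eef_rot: [-1.5, -0.552, 0.552]
force: [-0.2, 0.0, -3.5]
grip_width: 11.2
```

```bash
python3 st.py
```

```text
t 14.53 grasp_b [-62.1 -42.5 225.1] yaw 40.42 w 11.19 F_b [ 0.1  0.2 -3.5] M_b [ 0.005 -0.006 -0.048] tilt [-0. -0. -1.] p [530.6 337.  231.1]
```

Call:
jog_arm:
  plan:
    - [[5, 0, 0, 0.8, 0], [5, 0, 0, 0.7, 0], [5, 0, 0, 0, 0]]

```text
time: 14.78
ee_pos: [529.8, 338.1, 231.3]
eef_rot: [-1.5, -0.552, 0.552]
force: [1.6, -1.6, -4.0]
grip_width: 11.1
```

```bash
python3 st.py
```

```text
t 14.78 grasp_b [-60.7 -42.6 225.3] yaw 40.42 w 11.06 F_b [-2.3 -0.2 -4. ] M_b [ 0.082  0.37  -0.066] tilt [ 0. -0. -1.] p [529.8 338.1 231.3]
```

Call:
jog_arm:
  plan:
    - [[5, 0, 0, -1.2, 0], [5, 0, 1, 0, 0], [5, 0, 1, 0, 0], [5, 0, 0, 0, 0]]

```text
time: 15.12
ee_pos: [530.4, 337.3, 229.0]
eef_rot: [-1.499, -0.552, 0.552]
force: [-0.6, -0.4, -3.8]
grip_width: 11.1
```

```bash
python3 st.py
```

```text
t 15.12 grasp_b [-61.7 -42.5 223. ] yaw 40.41 w 11.1 F_b [ 0.1  0.8 -3.8] M_b [-0.013 -0.052 -0.032] tilt [-0.  0. -1.] p [530.4 337.3 229. ]
```

Call:
jog_arm:
  plan:
    - [[5, 0, 0.8, 0, 0], [5, 0, 0, 0, 0]]

```text
time: 15.28
ee_pos: [530.4, 337.3, 228.3]
eef_rot: [-1.499, -0.552, 0.552]
force: [0.4, -0.6, -4.5]
grip_width: 10.4
```

```bash
python3 st.py
```

```text
t 15.28 grasp_b [-61.7 -42.6 222.3] yaw 40.42 w 10.43 F_b [-0.8  0.1 -4.5] M_b [-0.015 -0.023 -0.012] tilt [-0.  0. -1.] p [530.4 337.3 228.3]
```

Call:
jog_arm:
  plan:
    - [[5, 0, 0, -0.8, 0], [5, 0, 0.8, -1.1, 0], [5, 0, 1.2, -1.1, 0], [5, 0, 1.3, -1.1, 0], [5, 0, 0, 0, 0]]
  force: 20

```text
time: 15.7
ee_pos: [533.4, 334.2, 225.4]
eef_rot: [-1.499, -0.552, 0.551]
force: [-1.3, 1.6, 1.5]
grip_width: 10.9
```

```bash
python3 st.py
```

```text
t 15.7 grasp_b [-66.  -42.8 219.4] yaw 40.4 w 10.88 F_b [ 2.1 -0.   1.5] M_b [ 0.07  -0.856 -0.005] tilt [ 0.001  0.001 -1.   ] p [533.4 334.2 225.4]
```

Call:
jog_arm:
  plan:
    - [[5, 0, 1.3, -1.1, 0], [5, 0, 1.4, -1.1, 0], [5, 0, 1.4, -1.1, 0], [5, 0, 0, 0, 0]]

```text
time: 16.03
ee_pos: [535.5, 331.6, 220.9]
eef_rot: [-1.499, -0.552, 0.552]
force: [-1.3, 1.9, 2.4]
grip_width: 11.2
```

```bash
python3 st.py;python3 - <<'E'
from pose import *
snap('scene','scene6')
tilt([('scene','scene6')],gx=-14)
im=cv2.imread('pics/scene6.png')[90:210,290:440];cv2.imwrite('pics/c10.png',cv2.resize(im,None,fx=5,fy=5,interpolation=2))
E
```

```text
t 16.03 grasp_b [-69.3 -42.7 214.9] yaw 40.4 w 11.16 F_b [ 2.3 -0.2  2.4] M_b [-0.127 -0.971 -0.119] tilt [ 0.  0. -1.] p [535.5 331.6 220.9]
0 tilt deg 9.39 gx,gz [-14.  137.3] dyaw -0.07 med 1.99 2143
0.15 tilt deg 9.68 gx,gz [-14.  152.9] dyaw 0.17 med 1.74 2033
0.3 tilt deg 13.36 gx,gz [-16.2 153.9] dyaw 0.19 med 1.88 1972
strip [494.4 380.7 138.2]
upper [492.7 382.7 153.5]
foot [502.4 371.4  65.7]
under [513.  359.   53.8]
```

Call:
jog_arm:
  plan:
    - [[5, 0, 1.4, -1.1, 0], [5, 0, 1.4, -1, 0], [5, 0, 1.5, -1, 0], [5, 0, 0, 0, 0]]

```text
time: 16.42
ee_pos: [537.4, 329.2, 216.5]
eef_rot: [-1.499, -0.552, 0.552]
force: [-1.7, 2.9, 2.4]
grip_width: 11.0
```

```bash
python3 st.py
```

```text
t 16.42 grasp_b [-72.4 -42.6 210.5] yaw 40.4 w 10.98 F_b [ 3.3 -0.6  2.4] M_b [-0.075 -1.084 -0.071] tilt [-0.  0. -1.] p [537.4 329.2 216.5]
```

Call:
jog_arm:
  plan:
    - [[5, 0, 1.5, -1, 0], [5, 0, 1.5, -1, 0], [5, 0, 1.5, -1, 0], [5, 0, 0, 0, 0]]

```text
time: 16.75
ee_pos: [539.3, 326.8, 211.9]
eef_rot: [-1.499, -0.552, 0.552]
force: [-1.4, 2.9, 1.1]
grip_width: 10.8
```

```bash
python3 st.py
```

```text
t 16.75 grasp_b [-75.4 -42.6 205.9] yaw 40.41 w 10.84 F_b [ 3.1 -0.8  1.1] M_b [-0.061 -0.86  -0.065] tilt [-0. -0. -1.] p [539.3 326.8 211.9]
```

Call:
jog_arm:
  plan:
    - [[5, 0, 1.5, -0.9, 0], [5, 0, 1.5, -0.9, 0], [5, 0, 0, 0, 0]]

```text
time: 17.0
ee_pos: [540.5, 325.5, 208.9]
eef_rot: [-1.5, -0.552, 0.552]
force: [-1.4, 2.7, 1.4]
grip_width: 11.0
```

```bash
python3 st.py;python3 - <<'E'
from pose import *
from b import w2b
snap('scene','scene7')
b,org,Rc=tilt([('scene','scene7')],gx=-14)
for v in ((62,0,88),(62,0,14.5)): print(w2b(org+Rc@np.array(v)).round(1))
E
```

```text
t 17.0 grasp_b [-77.2 -42.5 202.9] yaw 40.41 w 10.96 F_b [ 3.  -0.7  1.4] M_b [-0.055 -0.711 -0.08 ] tilt [-0. -0. -1.] p [540.5 325.5 208.9]
0 tilt deg 1.44 gx,gz [-14.2 152.6] dyaw 0.36 med 1.78 2070
0.15 tilt deg 5.18 gx,gz [-16.  151.7] dyaw -0.21 med 1.92 1998
0.3 tilt deg 5.1 gx,gz [-15.8 151.9] dyaw -0.12 med 1.91 1998
strip [493.1 383.2 136.5]
upper [492.8 383.5 152. ]
foot [494.3 381.8  63. ]
under [503.7 370.9  48.9]
[ -2.6 -43.9 136.5]
[ -4.4 -43.9  63. ]
```

Call:
jog_arm:
  plan:
    - [[5, 0, 1, -0.6, 0], [5, 0, 1, -0.6, 0], [5, 0, 0, 0, 0]]

```text
time: 17.3
ee_pos: [541.2, 324.7, 207.2]
eef_rot: [-1.499, -0.552, 0.552]
force: [-2.4, 2.3, 2.6]
grip_width: 11.1
```

```bash
python3 st.py
```

```text
t 17.3 grasp_b [-78.3 -42.6 201.2] yaw 40.41 w 11.09 F_b [3.3 0.4 2.6] M_b [ 1.170e-01 -1.095e+00  1.000e-03] tilt [-0.  0. -1.] p [541.2 324.7 207.2]
```

Call:
jog_arm:
  plan:
    - [[5, 0, 0.8, -0.4, 0], [5, 0, 0, 0, 0]]

```text
time: 17.47
ee_pos: [541.4, 324.4, 206.5]
eef_rot: [-1.499, -0.552, 0.552]
force: [-1.3, 3.2, 3.8]
grip_width: 10.6
```

```bash
python3 st.py
```

```text
t 17.47 grasp_b [-78.7 -42.6 200.5] yaw 40.41 w 10.63 F_b [ 3.3 -1.1  3.8] M_b [ 0.039 -1.115 -0.045] tilt [ 0.  0. -1.] p [541.4 324.4 206.5]
```

Call:
jog_arm:
  plan:
    - [[5, 0, 0.6, 0.3, 0], [5, 0, 0.6, 0.3, 0], [5, 0, 0, 0, 0]]

```text
time: 17.72
ee_pos: [541.1, 324.8, 205.2]
eef_rot: [-1.5, -0.552, 0.552]
force: [-1.1, 2.5, 3.3]
grip_width: 10.9
```

```bash
python3 st.py;python3 - <<'E'
from pose import *
from b import w2b
snap('scene','scene8');snap('top','top8')
b,org,Rc=tilt([('scene','scene8')],gx=-14)
for v in ((62,0,88),(62,0,14.5)): print(w2b(org+Rc@np.array(v)).round(1))
im=cv2.imread('pics/scene8.png')[90:210,290:440];cv2.imwrite('pics/c11.png',cv2.resize(im,None,fx=5,fy=5,interpolation=2))
E
```

```text
t 17.72 grasp_b [-78.1 -42.6 199.2] yaw 40.42 w 10.9 F_b [ 2.6 -0.8  3.3] M_b [ 0.028 -0.789 -0.081] tilt [ 0. -0. -1.] p [541.1 324.8 205.2]
0 tilt deg 0.0 gx,gz [-15.  152.5] dyaw 0.02 med 1.66 2051
0.15 tilt deg 3.57 gx,gz [-16.4 151.9] dyaw -0.87 med 1.86 1990
0.3 tilt deg 3.59 gx,gz [-16.4 151.8] dyaw -0.87 med 1.86 1989
strip [492.7 384.7 134.7]
upper [492.7 384.7 150.2]
foot [492.7 384.7  61.2]
under [501.7 374.   46.7]
[ -1.2 -44.5 134.7]
[ -1.2 -44.5  61.2]
```

View pics/c11.png

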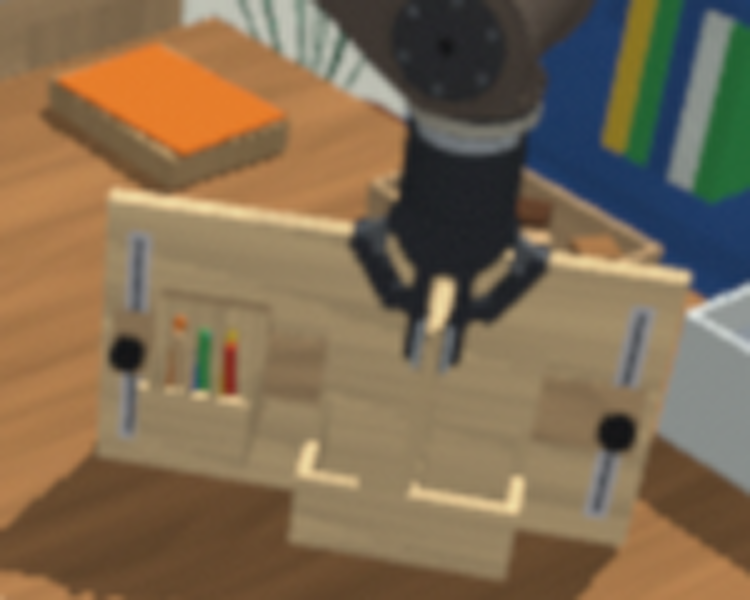

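Call:
jog_arm:
  plan:
    - [[5, 0, 0.1, 0.4, 0], [5, 0, 0, 0.3, 0], [5, 0, 0, 0, 0]]

```text
time: 18.07
ee_pos: [540.9, 324.9, 205.4]
eef_rot: [-1.5, -0.552, 0.552]
force: [0.6, -4.1, 3.8]
grip_width: 11.0
```

```bash
python3 st.py
```

```text
t 18.07 grasp_b [-77.9 -42.5 199.4] yaw 40.41 w 10.98 F_b [-3.5  2.2  3.8] M_b [ 0.356  0.153 -0.104] tilt [ 0.001 -0.001 -1.   ] p [540.9 324.9 205.4]
```

Call:
jog_arm:
  plan:
    - [[5, 0, 0, -0.2, 0], [12, 0, 0, 0, 0], [14, 0, 0, 0, 0], [16, 0, 0, 0, 0], [18, 0, 0, 0, 0], [22, 0, 0, 0, 0], [22, 0, 0, 0, 0]]

```text
time: 18.65
ee_pos: [540.7, 325.4, 205.1]
eef_rot: [-1.499, -0.552, 0.552]
force: [0.2, 0.3, 0.4]
grip_width: 21.9
```

```bash
python3 st.py;python3 - <<'E'
from pose import *
from b import w2b
snap('scene','scene9')
b,org,Rc=tilt([('scene','scene9')],gx=-15)
for v in ((62,0,88),(62,0,14.5)): print(w2b(org+Rc@np.array(v)).round(1))
im=cv2.imread('pics/scene9.png')[90:210,290:440];cv2.imwrite('pics/c12.png',cv2.resize(im,None,fx=5,fy=5,interpolation=2))
E
```

```text
t 18.65 grasp_b [-77.4 -42.6 199.1] yaw 40.42 w 21.94 F_b [ 0.1 -0.4  0.4] M_b [-0.079 -0.011  0.   ] tilt [-0.  0. -1.] p [540.7 325.4 205.1]
0 tilt deg 0.28 gx,gz [-14.9 152.4] dyaw -0.17 med 1.74 2050
0.15 tilt deg 0.29 gx,gz [-14.9 152.4] dyaw -0.18 med 1.74 2050
0.3 tilt deg 1.5 gx,gz [-11.7 152.2] dyaw 0.22 med 1.89 1990
strip [492.1 384.6 134.4]
upper [492.1 384.6 149.9]
foot [492.4 384.3  60.9]
under [501.4 373.6  46.5]
[ -0.9 -44.  134.4]
[ -1.3 -44.   60.9]
```

View pics/c12.png

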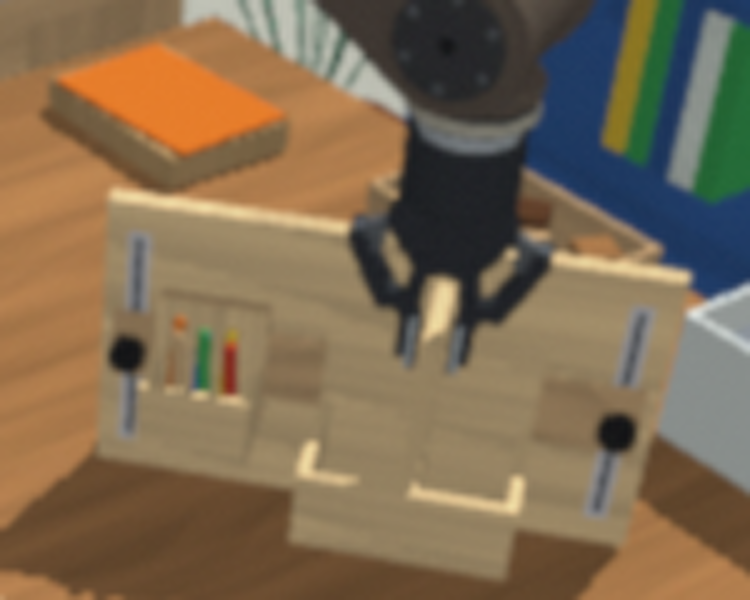

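Call:
jog_arm:
  plan:
    - [[30, 0, 0, 0, 0], [40, 0, 0, 0, 0], [45, 0, -3, 0, 0], [45, 0, -8, 0, 0], [45, 0, -15, 0, 0], [45, 0, -20, 0, 0], [45, 0, -25, -5, 0], [45, 0, -25, -15, 0], [45, 0, -20, -20, 0], [45, 0, -10, -20, 0], [45, 0, 0, -10, 0], [45, 0, 0, 0, 0]]

```text
time: 19.7
ee_pos: [587.0, 270.6, 331.5]
eef_rot: [-1.5, -0.551, 0.55]
force: [-0.5, -0.2, 0.4]
grip_width: 44.9
```

```bash
python3 st.py;python3 - <<'E'
from h import *
snap('scene','scene10');snap('top','top10')
im=cv2.imread('pics/scene10.png')[90:210,290:440];cv2.imwrite('pics/c13.png',cv2.resize(im,None,fx=5,fy=5,interpolation=2))
import scipy.optimize as so
from pose import sd,Rt
from b import *
P=pts('scene',np.load('pics/scene10.npz')['d'].astype(float)).reshape(-1,3);P=P[np.isfinite(P).all(1)]
yaw0=np.arctan2(xb[1],xb[0])
def X(p,Q):return (Q-p[:3])@Rt(yaw0+p[4],p[3])
p=np.r_[b2w(-62,-42.5,46),0,0]
for it in range(4):
    x=X(p,P);k=(x[:,0]>-75)&(x[:,0]<47)&(abs(x[:,1])<85)&(x[:,2]>-6)&(x[:,2]<172);k&=abs(sd(x))<(15 if it<2 else 8);Q=P[k]
    p=so.least_squares(lambda p:abs(sd(X(p,Q))),p,loss='soft_l1',f_scale=2,x_scale=[1,1,1,.01,.01],diff_step=1e-4).x
print(w2b(p[:3]).round(1),np.degrees(p[3:]).round(2),len(Q))
E
```

```text
t 19.7 grasp_b [-149.2  -42.5  325.5] yaw 40.3 w 44.93 F_b [0.1 0.5 0.4] M_b [-0.001 -0.021  0.027] tilt [ 0.001  0.    -1.   ] p [587.  270.6 331.5]
[-63.2 -43.3  46.5] [-0.09 -0.43] 2140
```

View pics/c13.png

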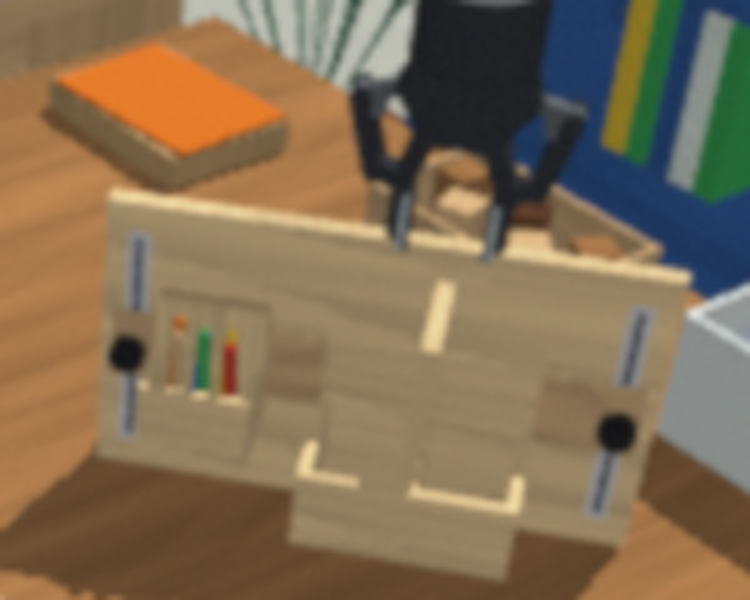

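View pics/top10.png

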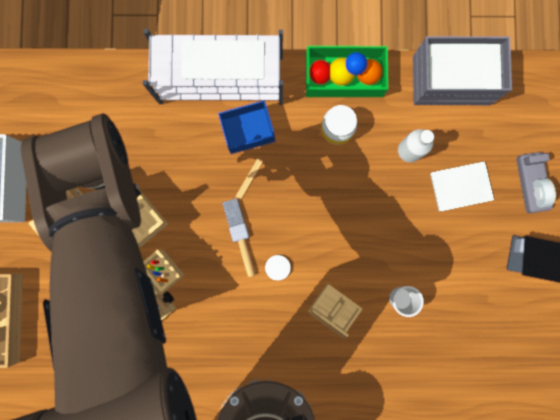

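```bash
python3 -c "
from cell import bot
print(bot.finish_job())"
```

```text
the job is handed in; nothing more can be done
None
```

The large caddy (first seen at top-view pixel 368,228) now hangs on the free stretch of the rail, centred about 43 mm from the board's middle on the side away from the crayon box. The job was handed in at about 20 s of the 53 s allowed.

**How it went:**
- **Grip:** I held the handle bar near its front end. At 20 N the caddy did not tip by itself.
- **Tipping:** I leaned the locking block lightly on the board face above the rail, with about 4 N, until the caddy tipped about 15–16°.
- **Hooking:** I found the board face and the 45° rail face by feel, lowered the strip behind the rail's edge, and brought the lower end in. The forces at the wrist stayed under about 8 N.
- **Release:** I opened the fingers and drew clear.

**Last checks:**
- **Caddy:** The camera fit gives a tilt of −0.1° and the tongue at z ≈ 134.5 mm, which is home for a groove felt at about 133 mm. The block lies below the rail.
- **Contact and surroundings:** The wrist force is near zero with the gripper clear. The crayon box and the things visible on the table have not moved.

**What disagreed:**
- **Groove height:** The camera put it at 131–132 mm, 1–2 mm below what I felt.
- **Gap to the face:** The camera shows the caddy's rear about 1 mm off the board face and 0.4° turned. I took both as within the 2 mm calibration, because the push before release showed contact with the face.

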